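# Raise the telescopic probe mast of a hotplate and hold it up

### The job

Lift the temperature probe clear of the glass dish on the hotplate: push the red release button all the way in, then take the mast by its yellow grip and pull it straight up, past its first stop to the second, so that both tubes are fully out. The mast is sprung and sinks back if let go, so finish while still holding it up there; leave the dish, the bottle, the jar and the wafer box standing where they are.

Things in the scene. Friction and masses are not known exactly. Their poses are not given: they have to be found in the camera images.
- station: Fixed hotplate: dark blue-grey case, white top, 170 x 170 mm, 70 mm high; joined to its -y side a grey mast block, 170 (x) x 70 (y) mm, as high. Origin: centre of the hotplate's underside, on the bench; z up. In this frame the mast axis is at x -30, y -120 mm, the red button at x +45, y -120 mm; the probe arm runs from the mast along +y to over the dish. Place and yaw vary.
- release_top (a point): Centre of the top face of the red release button, a round cap 28 mm across in a black collar 42 mm across; it stands 100 mm above the bench when out, 12 mm above its collar. It is pushed straight down.
- release (a joint): Travel of the red button in m: 0 out, 0.006 fully in. It resists with about 3 N and stays in once pushed. Until it is pushed in, a pin locks the mast down (2 mm of play).
- mast_head: Head on the inner tube: upright yellow grip with black rings (26 mm across), 96 to 146 mm above the origin; dark hub below it, 82 to 96 mm. A steel arm, 8 mm thick, leaves the hub along +y, climbs 35 to 55 mm from the axis to 144 mm and ends 100 mm out in the probe: fingers closing along x clear it. Axes as the station's; origin on the mast axis, at bench height when the mast is down.
- grip_mid (a point): Middle of the yellow grip, on the mast axis; 121 mm above the bench with the mast down, 221 mm with the mast fully out.
- probe_tip (a point): Lower end of the steel probe (6 mm thick), 100 mm along +y from the mast axis; 86 mm above the bench with the mast down (inside the dish), 186 mm fully out.
- mast_inner (a joint): How far the inner steel tube (12 mm) is out of the middle tube, m: 0 home, 0.050 first stop. It comes out first. A spring and its weight draw it back with about 5 N.
- mast_middle (a joint): How far the middle aluminium tube (18 mm) is out of the mast block, m: 0 home, 0.050 second stop, a firm end. It follows only after the inner tube has reached its stop; the pull needed is then 9 to 11 N. The whole mast thus rises 100 mm.
- dish: Loose clear glass dish on the hotplate, 110 mm across, 42 mm high, 3 mm wall, its rim 112 mm above the bench, with a thin dark wafer on its floor; the probe hangs into it. Origin: centre of its underside.
- bottle: Loose white bottle with a blue cap, 60 mm across, 140 mm high, on the bench. Origin: centre of its underside.
- jar: Loose low amber jar with a green cap, 60 mm across, 62 mm high, on the bench. Origin: centre of its underside.
- waferbox: Loose flat wafer box, blue with a pale lid, 104 x 104 mm, 46 mm high, on the bench. Origin: centre of its underside.
There are look-alikes about, which are no part of the job. Several things have the shape of the bottle; the one meant has the colours described above.

How it is judged:
By the outcome, as a careful person would: the job done as asked, in the order asked, and still so for the second after the job is handed in, while the arm keeps its last pose, push and grip.
It also fails if it takes over 37 s, if anything falls off the work surface, if the arm or the gripper's body presses on something with over 40 N, if the wrist force passes 120 N, or if a joint passes its speed limit or range.

### The arm

A 7-joint arm with a two-finger parallel gripper is mounted at the origin on the work surface. World frame = base frame: x ahead of the robot, y to its left, z up, the work surface at z = 0. Lengths are in m, angles in rad, forces in N, time in s.
With the tool pointing down it reaches from about 0.35 to 0.9 m from the base axis. Payload 19.9 kg.
Tool frame: the origin (TCP) lies at the very end of the fingers, on their centre line; the grasp point (between the pads) lies 19 mm behind it; z points along the fingers, x is the direction in which the jaws open and shut, and the axes are right-handed (so a half turn about z gives the same grasp; the last joint's range is limited). The gripper opens to 85 mm and grips with 20 to 120 N. Pads are 22 mm wide; open, the fingers measure 114 mm over their backs; the gripper's body (76 mm by 85 mm) begins 54 mm behind the grasp point. The pads swing forward as they close: fully open they stand 13 mm farther back than shut.
Start: joints at [1.069, 0.417, -0.01, 1.614, 0.005, 1.111, -0.053], TCP at [0.277, -0.56, 0.231] pointing down, gripper open.
Joint ranges: [-2.81, 2.81], [-0.39, 2.02], [-1.27, 1.25], [0.06, 2.57], [-1.19, 4.33], [0.19, 2], [-2.82, 2.82]. Speed limits (rad/s): [1.89, 1.89, 2.39, 2.39, 3.01, 3.01, 3.01].

### API

Orientations are given as a unit quaternion [x, y, z, w].
In Python, from bench import * gives the robot as it stands.
- The arm moves only by the tool play_rows, never from a script. Its argument "moves" is one flat list of numbers, 5 for each row, row after row: the finger opening in mm, from 0 to 85.4, then the shift along the tool's x, y, z in units of 60 mm (1.0 is 60 mm), then the turn about the tool's z in units of 10 degrees (1.0 is 10 degrees). A call has 1 to 12 rows; each row shifts and turns the commanded pose from where the row before left it, along the tool's axes as they then stand; what a row does not reach is not made up. A row lasts 1/8 s, in which the tool goes at most 62.5 mm and 10.7 degrees, less where a joint would pass 70% of its speed; a pose out of reach is approached as far as the arm can. A call is refused whole if a number of a shift passes 1 or a number of a turn 1, either way. A call with a gripper value outside its range is refused whole. The fingers move at their own pace and stop on an object; the grip force is fixed at half the most. Time passes only in rows, so rows that do not move let the fingers close. It gives the time, the measured TCP pose, the force and the opening at its end, in the units of the state.
- observe(): the state, without advancing time (a new reading comes with each control period).
- camera(name): name is "scene" or "top" or "wrist"; returns a dict with "pixels" (420x560x3 uint8, blue, green, red), "K" (3x3 intrinsics, pixels), "world_from_camera" (4x4, takes a point from camera to world coordinates). Camera axes: x right, y down, z forward; pixel columns grow to the right and rows downward; lengths in m; the calibration is good to about 2 mm. A picture is of the moment at which its call begins. There is no depth.
- hand_in(): hands the job in, once; it reports no verdict.
The state is a dict: "t": time; "joint_positions": joint angles; "qvel": joint speeds; "effort": joint torques, N m; "tcp_pos": TCP position; "eef_rot": TCP orientation; "contact_force": force on the tool from outside, world axes, zero at the start; "moment": the same for the moment, N m; "finger_gap": opening from 0.0 (shut) to 1.0 (fully open).
Only numpy, scipy, OpenCV 4.12 (cv2) and the standard library are available. Lean on these libraries where they do the work, as an engineer would, in place of code of your own. Each camera call takes 0.05 s, during which the arm holds its last target.

## Working session

There is one attempt and no reset: what is moved stays moved. The work goes in short steps, Python scripts to look and compute and a tool call to move; the robot and the scene stay as the last step left them, time stands still between calls to the robot, and variables do not carry over. Pictures are saved under pics/ and viewed, and the job is handed in when it is done.

Besides the shell and the picture viewer there is one more tool, called after ">>>" as name(argument=value, ...) on one line, values as JSON. play_rows: Moves the arm, as the interface text tells. Its arguments: {"type":"object","properties":{"moves":{"type":"array","items":{"type":"number"}}},"required":["moves"]}

```bash
mkdir -p pics; python3 - <<'E'
from bench import *
import cv2, numpy as np, pickle
s=observe(); print({k:np.round(v,3) for k,v in s.items()})
for n in ["scene","top","wrist"]:
    c=camera(n); cv2.imwrite(f"pics/{n}0.png",c["pixels"]); pickle.dump(c,open(f"{n}0.pkl","wb")); print(n,c["K"].round(1).tolist(),c["world_from_camera"].round(3).tolist())
E
```

```text
{'t': np.float64(0.0), 'joint_positions': array([ 1.069,  0.418, -0.01 ,  1.614,  0.005,  1.111, -0.053]), 'qvel': array([-0.001,  0.   ,  0.001, -0.   , -0.   , -0.001,  0.001]), 'effort': array([-0.0000e+00, -8.6445e+01,  6.7900e-01, -4.3490e+01,  1.9000e-02,
        7.0000e-03, -0.0000e+00]), 'tcp_pos': array([ 0.277, -0.56 ,  0.231]), 'eef_rot': array([ 0.85 , -0.527, -0.001, -0.   ]), 'contact_force': array([0.4  , 0.07 , 0.357]), 'moment': array([ 0.046,  0.002, -0.039]), 'finger_gap': np.float64(1.0)}
scene [[379.7, 0.0, 279.2], [0.0, 379.7, 202.5], [0.0, 0.0, 1.0]] [[0.846, 0.276, -0.456, 1.076], [0.533, -0.463, 0.708, -0.589], [-0.016, -0.842, -0.539, 0.648], [0.0, 0.0, 0.0, 1.0]]
top [[473.9, 0.0, 279.2], [0.0, 473.9, 210.9], [0.0, 0.0, 1.0]] [[0.025, -0.99, 0.136, 0.468], [-0.999, -0.028, -0.017, 0.158], [0.021, -0.136, -0.991, 1.2], [0.0, 0.0, 0.0, 1.0]]
wrist [[328.9, 0.0, 276.1], [0.0, 328.9, 210.3], [0.0, 0.0, 1.0]] [[0.444, -0.847, -0.292, 0.353], [-0.896, -0.42, -0.144, -0.522], [-0.001, 0.325, -0.946, 0.373], [0.0, 0.0, 0.0, 1.0]]
```

View pics/scene0.png

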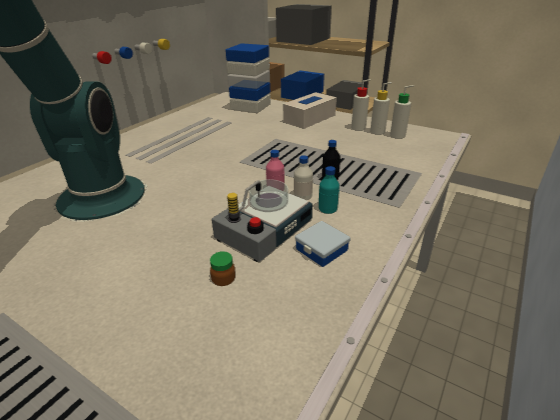

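View pics/top0.png

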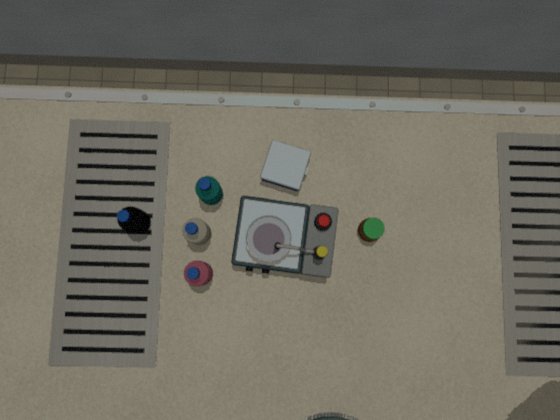

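The scene view shows the hotplate with the yellow grip at (233,207) and the red button at (256,225). In the top view the grip is at (321,252), the button at (323,221), the jar at (371,229) and the box at (286,166). I'll enlarge both to measure.

```bash
python3 - <<'E'
import cv2
a=cv2.imread("pics/top0.png")[180:290,220:400]; cv2.imwrite("pics/topc.png",cv2.resize(a,None,fx=4.4,fy=4.4,interpolation=cv2.INTER_CUBIC))
a=cv2.imread("pics/scene0.png")[170:290,200:360]; cv2.imwrite("pics/scenec.png",cv2.resize(a,None,fx=5,fy=5,interpolation=cv2.INTER_CUBIC))
E
```

```text
(no output)
```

View pics/topc.png

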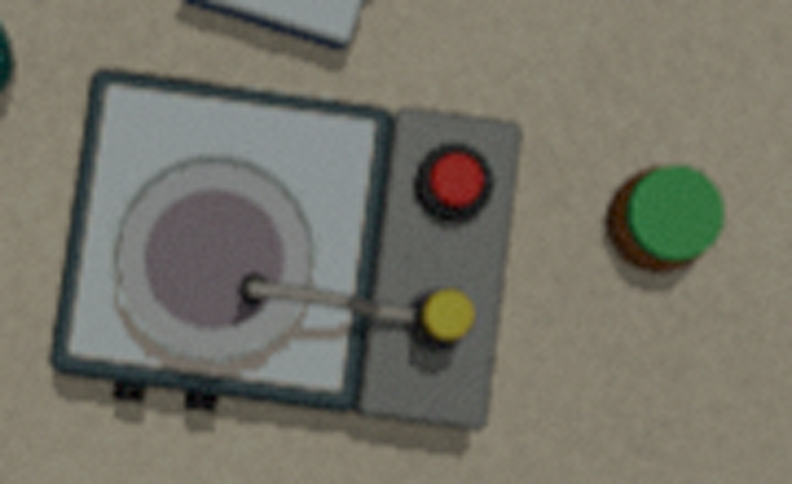

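View pics/scenec.png

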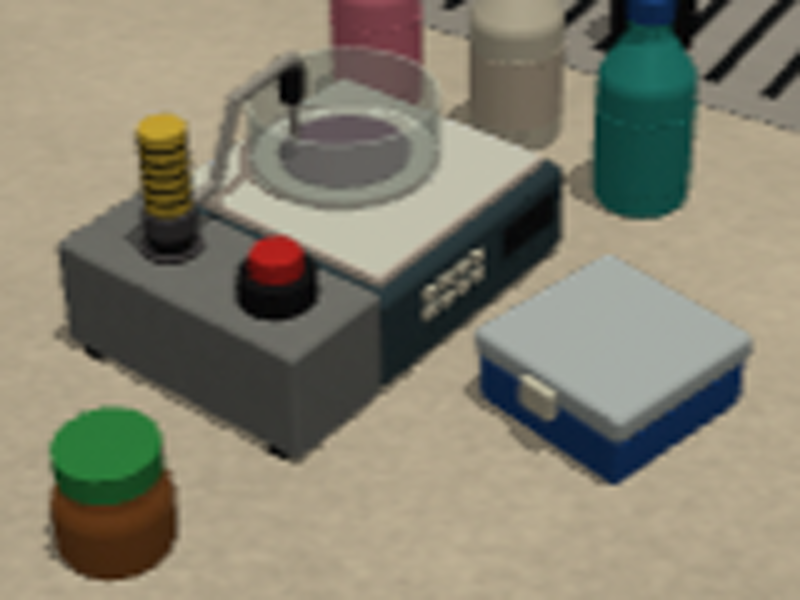

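In the crops, the button top is at topc (459,180) and scenec (277,248). The grip top is at topc (449,315) and scenec (163,127). There is one red button and one yellow grip. The jar is the green-capped one, and the cream bottle behind the hotplate is the white bottle.

```bash
cat > h.py <<'E'
import numpy as np,pickle
def ray(c,u,v):
    T=c["world_from_camera"];d=T[:3,:3]@np.linalg.solve(c["K"],[u,v,1.]);return T[:3,3],d/np.linalg.norm(d)
def onz(c,u,v,z):
    o,d=ray(c,u,v);return o+d*(z-o[2])/d[2]
def tri(*rs):
    A=sum(np.eye(3)-np.outer(d,d) for o,d in rs);b=sum((np.eye(3)-np.outer(d,d))@o for o,d in rs);return np.linalg.solve(A,b)
E
python3 - <<'E'
from h import *
t=pickle.load(open("top0.pkl","rb"));s=pickle.load(open("scene0.pkl","rb"))
T=lambda x,y:(220+x/4.4-.4,180+y/4.4-.4); S=lambda x,y:(200+x/5-.4,170+y/5-.4)
for n,a,b,z in [("red",(459,180),(277,246),.1),("yel",(449,315),(163,127),.146)]:
    print(n,onz(t,*T(*a),z),onz(s,*S(*b),z),tri(ray(t,*T(*a)),ray(s,*S(*b))))
c=[onz(t,*T(*p),.07) for p in [(97,72),(521,121),(485,429),(54,367)]]
for p in c: print(p)
m=sum(c)/4; print("mid",m)
# station rect: fwd y = BR->BL
e=(c[0]-c[1])+(c[3]-c[2]); yaw=np.arctan2(-e[0],e[1]); 
f=(c[0]-c[3])+(c[1]-c[2]); print(np.degrees(yaw),np.degrees(np.arctan2(f[1],f[0])))
yaw=(yaw+np.arctan2(f[1],f[0]))/2
R=np.array([[np.cos(yaw),-np.sin(yaw)],[np.sin(yaw),np.cos(yaw)]])
o=m[:2]-R@[0,-.035]
print("origin",o,"mast",o+R@[-.03,-.12],"btn",o+R@[.045,-.12])
print("jar",onz(t,*T(676,214),.062))
from bench import observe
from scipy.spatial.transform import Rotation as Ro
print(Ro.from_quat(observe()["eef_rot"]).as_matrix().round(4))
E
```

```text
red [0.59922303 0.03374174 0.1       ] [0.60024254 0.0362263  0.1       ] [0.60004783 0.03455266 0.10080585]
yel [0.52491284 0.04315065 0.146     ] [0.52944503 0.04005952 0.146     ] [0.52564082 0.0433076  0.14304553]
[0.65692862 0.22999646 0.07      ]
[ 0.63636732 -0.00334764  0.07      ]
[0.46837653 0.01466262 0.07      ]
[0.49554231 0.24728581 0.07      ]
mid [0.5643037  0.12214931 0.07      ]
-5.848172514251757 -6.117087594663536
origin [0.56795164 0.15695869] mast [0.5256078  0.04073907] btn [0.60019931 0.03292205]
jar [ 0.58824982 -0.09044853  0.062     ]
[[ 4.438e-01 -8.961e-01 -5.000e-04]
 [-8.961e-01 -4.438e-01  8.000e-04]
 [-9.000e-04  0.000e+00 -1.000e+00]]
```

View pics/wrist0.png

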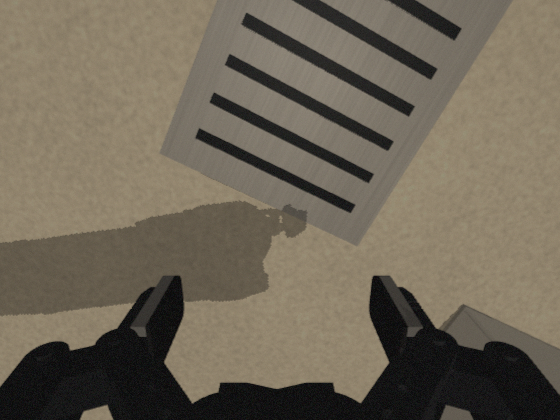

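Mast axis ≈ (0.526, 0.042), button ≈ (0.600, 0.034), yaw ≈ −6°. I'll travel to above the button with the fingers closing, then turn.

>>> play_rows(moves=[0,-0.54,-0.77,0,0,0,-0.54,-0.77,0,0,0,-0.54,-0.77,0,0,0,-0.54,-0.77,0,0,0,-0.54,-0.77,0,0,0,-0.54,-0.77,0,0,0,-0.54,-0.77,0,0,0,-0.54,-0.77,0,0,0,-0.54,-0.77,0,0,0,-0.54,-0.77,0,0,0,-0.54,-0.77,0,0,0,-0.54,-0.77,0,0])

```text
t: 1.65
tcp_pos: [0.6022, 0.0359, 0.2311]
eef_rot: [0.85, -0.528, -0.0, 0.0]
contact_force: [0.1, -0.5, 0.1]
finger_gap: 0.002
```

>>> play_rows(moves=[0,0,0,0,-0.96,0,0,0,0,-0.96,0,0,0,0,-0.96,0,0,0,0,-0.96,0,0,0,0,-0.96,0,0,0,0,-0.96,0,0,0,0,0,0,0,0,0,0])

```text
t: 2.65
tcp_pos: [0.6016, 0.0343, 0.2311]
eef_rot: [0.998, -0.055, -0.0, -0.0]
contact_force: [-0.4, -0.4, 0.2]
finger_gap: -0.001
```

```bash
cat > go.py <<'E'
import sys
from bench import *
from h import *
from scipy.spatial.transform import Rotation as Ro
def st():
    s=observe();R=Ro.from_quat(s["eef_rot"]).as_matrix()
    print("t",round(float(s["t"]),2),"p",s["tcp_pos"].round(4),"F",np.round(s["contact_force"],1),"gap",round(float(s["finger_gap"])*85.4,1),"xyaw",np.degrees(np.arctan2(R[1,0],R[0,0])).round(2),"z",R[:,2].round(4))
    return s,R
def to(p):
    s,R=st();print("units",(R.T@(np.array(p)-s["tcp_pos"])/.06).round(3))
E
python3 - <<'E'
from go import *
import cv2
to([.600,.034,.11])
for n in ["wrist","top"]:
    c=camera(n);cv2.imwrite(f"pics/{n}1.png",c["pixels"]);pickle.dump(c,open(f"{n}1.pkl","wb"))
E
```

```text
t 2.65 p [0.6016 0.0343 0.2311] F [-0.4 -0.4  0.2] gap -0.1 xyaw -6.29 z [-3.e-04  1.e-04 -1.e+00]
units [-0.025  0.008  2.019]
```

View pics/wrist1.png

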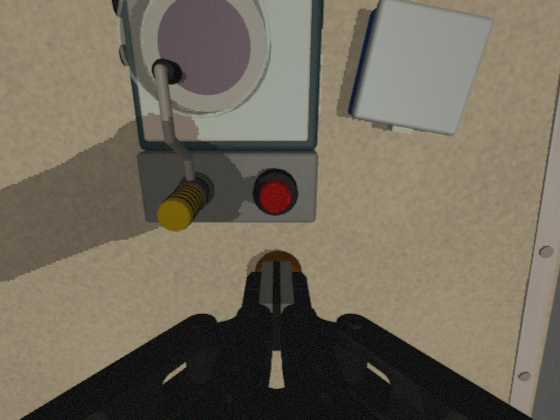

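The wrist view shows the button at (275,195) and the grip top at (176,213). I'll cross-check both on an enlarged crop.

```bash
python3 - <<'E'
import cv2
a=cv2.imread("pics/wrist1.png")[140:240,140:300]; cv2.imwrite("pics/w1c.png",cv2.resize(a,None,fx=5,fy=5,interpolation=cv2.INTER_CUBIC))
from h import *
c=pickle.load(open("wrist1.pkl","rb")); print(c["world_from_camera"].round(3))
print(onz(c,276,197,.1),onz(c,176,214,.146))
E
```

```text
[[ 0.994 -0.104 -0.035  0.611]
 [-0.109 -0.94  -0.324  0.119]
 [ 0.001  0.326 -0.946  0.374]
 [ 0.     0.     0.     1.   ]]
[0.60249685 0.03699886 0.1       ] [0.52948479 0.04580415 0.146     ]
```

View pics/w1c.png

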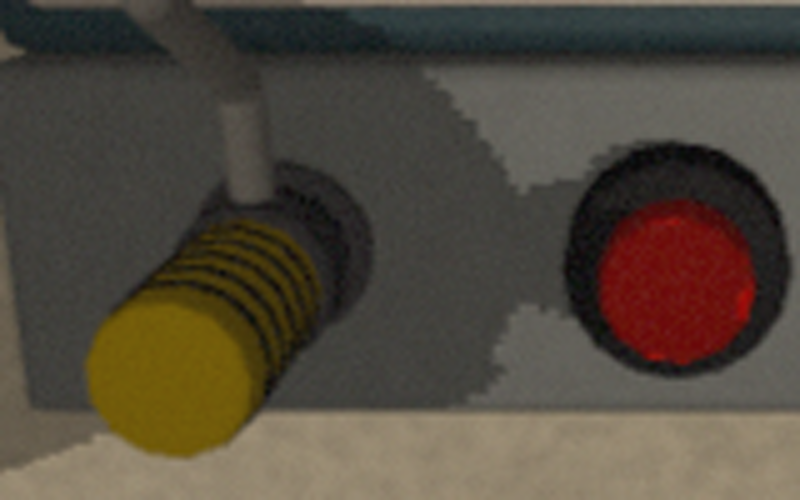

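The button centre is at crop (677,287) and the grip top at (168,375). Averaged over the three views, the button is at (0.601, 0.035) and the mast at (0.527, 0.043). The tool is already over the button, so I'll go down.

>>> play_rows(moves=[0,0,0,0.5,0,0,0,0,0.6,0,0,0,0,0.5,0,0,0,0,0.3,0,0,0,0,0.1,0,0,0,0,0,0,0,0,0,0,0])

```text
t: 3.62
tcp_pos: [0.6022, 0.0344, 0.1123]
eef_rot: [0.999, -0.053, 0.001, -0.0]
contact_force: [-0.0, -0.4, -0.0]
finger_gap: -0.001
```

>>> play_rows(moves=[0,0,0,0.05,0,0,0,0,0.05,0,0,0,0,0.05,0,0,0,0,0.05,0,0,0,0,0,0])

```text
t: 4.25
tcp_pos: [0.6015, 0.0344, 0.099]
eef_rot: [0.999, -0.053, -0.0, -0.0]
contact_force: [-0.3, 0.2, -0.6]
finger_gap: -0.003
```

>>> play_rows(moves=[0,0,0,0.04,0,0,0,0,0.03,0,0,0,0,0,0])

```text
t: 4.62
tcp_pos: [0.6016, 0.0344, 0.0949]
eef_rot: [0.999, -0.053, -0.0, -0.0]
contact_force: [-0.7, 0.3, 0.4]
finger_gap: 0.001
```

>>> play_rows(moves=[0,0,0,0.03,0,0,0,0,0,0])

```text
t: 4.88
tcp_pos: [0.6018, 0.0344, 0.094]
eef_rot: [0.999, -0.053, 0.0, 0.0]
contact_force: [-5.0, -0.6, 13.6]
finger_gap: -0.0
```

>>> play_rows(moves=[0,0,0,0.02,0,0,0,0,0,0])

```text
t: 5.12
tcp_pos: [0.602, 0.0344, 0.0938]
eef_rot: [0.999, -0.053, 0.001, 0.0]
contact_force: [-10.2, -2.7, 30.4]
finger_gap: -0.004
```

It hit a firm end at z ≈ 0.094 with 30 N, which is the fully-in height. I'll back off and look.

>>> play_rows(moves=[0,0,0,-0.3,0,0,0,0,-0.6,0,0,0,0,-0.7,0,0,0,0,-0.6,0,0,0,0,0,0,50,0,0,0,0])

```text
t: 5.88
tcp_pos: [0.6013, 0.0342, 0.2237]
eef_rot: [0.999, -0.053, -0.0, 0.0]
contact_force: [-0.4, 0.5, -0.4]
finger_gap: 0.198
```

```bash
python3 - <<'E'
from go import *
import cv2
to([.527,.043,.16])
c=camera("wrist");cv2.imwrite("pics/wrist2.png",c["pixels"])
c=camera("scene");a=c["pixels"][170:290,200:360];cv2.imwrite("pics/s2c.png",cv2.resize(a,None,fx=5,fy=5,interpolation=cv2.INTER_CUBIC))
E
```

```text
t 5.88 p [0.6013 0.0342 0.2237] F [-0.4  0.5 -0.4] gap 16.9 xyaw -6.06 z [-5.e-04 -2.e-04 -1.e+00]
units [-1.247 -0.015  1.062]
```

View pics/wrist2.png

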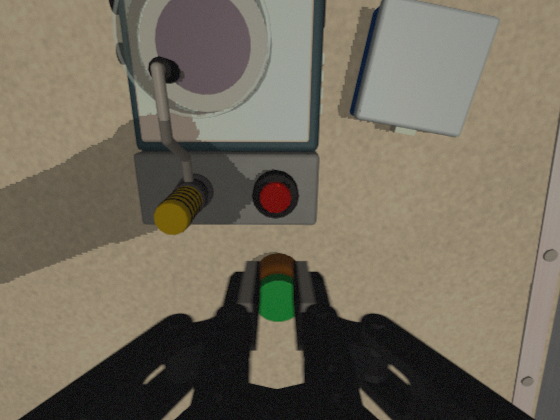

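View pics/s2c.png

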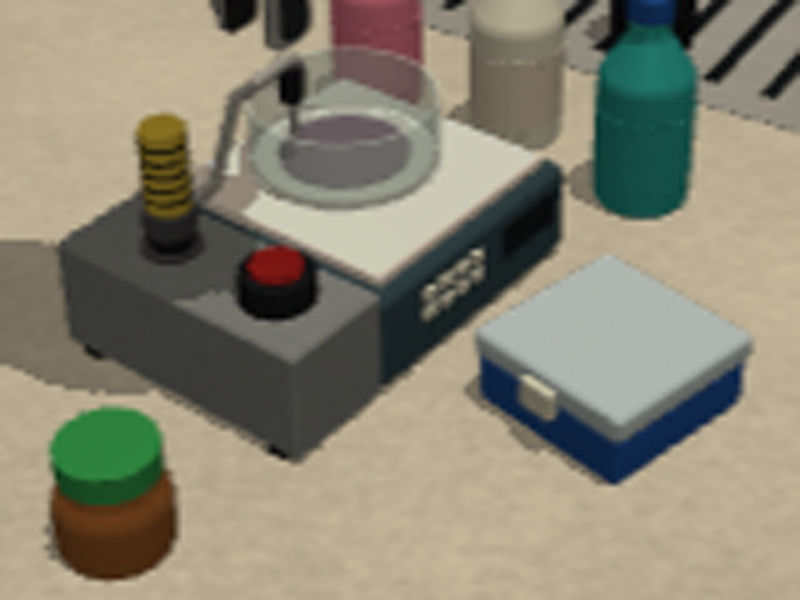

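The button is down: its cap now sits low in the collar at (275,268) in the scene crop, and nothing else has moved. Next I'll move over the grip.

>>> play_rows(moves=[60,-0.4,0,0,0,60,-0.5,0,0,0,60,-0.35,-0.02,0,0,60,0,0,0.5,0,60,0,0,0.35,0,60,0,0,0,0])

```text
t: 6.72
tcp_pos: [0.5261, 0.0434, 0.1714]
eef_rot: [0.999, -0.053, -0.002, -0.0]
contact_force: [0.7, -0.2, 1.4]
finger_gap: 0.704
```

```bash
python3 - <<'E'
from go import *
import cv2
to([.527,.043,.105])
c=camera("wrist");cv2.imwrite("pics/wrist3.png",c["pixels"])
c=camera("scene");a=c["pixels"][130:250,170:330];cv2.imwrite("pics/s3c.png",cv2.resize(a,None,fx=5,fy=5,interpolation=cv2.INTER_CUBIC))
E
```

```text
t 6.72 p [0.5261 0.0434 0.1714] F [ 0.7 -0.2  1.4] gap 60.1 xyaw -6.04 z [-3.6e-03  3.0e-04 -1.0e+00]
units [0.02  0.005 1.107]
```

View pics/wrist3.png

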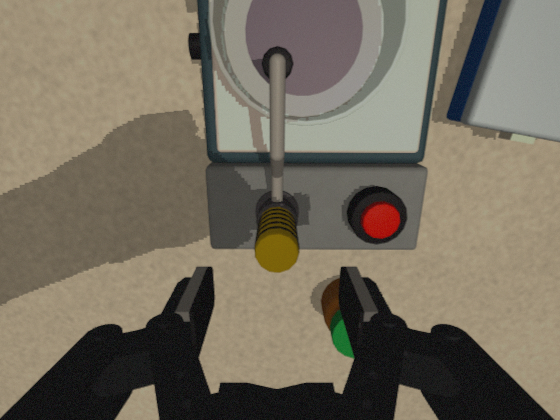

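View pics/s3c.png

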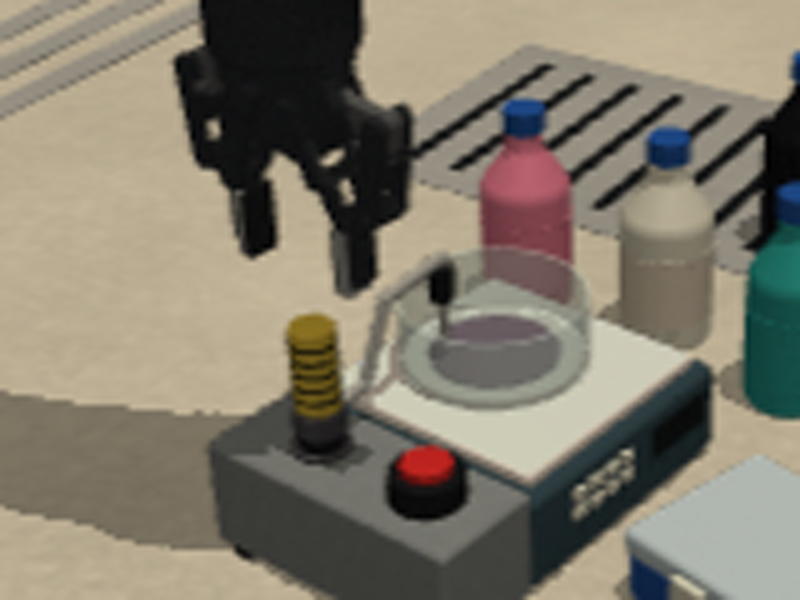

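The grip top at (277,252) is centred between the pads at (203,…) and (352,…). I'll go down 66 mm and close.

>>> play_rows(moves=[60,0.01,0,0.4,0,60,0,0,0.4,0,60,0,0,0.2,0,60,0,0,0.1,0,60,0,0,0,0,60,0,0,0,0])

```text
t: 7.58
tcp_pos: [0.5282, 0.0435, 0.1078]
eef_rot: [0.999, -0.053, 0.0, -0.0]
contact_force: [-0.6, 0.5, 0.3]
finger_gap: 0.701
```

>>> play_rows(moves=[20,0,0,0,0,20,0,0,0,0,15,0,0,0,0,15,0,0,0,0,10,0,0,0,0,10,0,0,0,0])

```text
t: 8.32
tcp_pos: [0.527, 0.0436, 0.1075]
eef_rot: [0.999, -0.053, -0.001, 0.0]
contact_force: [-9.6, -0.2, 12.8]
finger_gap: 0.292
```

```bash
python3 - <<'E'
from go import *
import cv2
to([.527,.043,.205])
c=camera("wrist");cv2.imwrite("pics/wrist4.png",c["pixels"])
c=camera("scene");a=c["pixels"][130:250,170:330];cv2.imwrite("pics/s4c.png",cv2.resize(a,None,fx=5,fy=5,interpolation=cv2.INTER_CUBIC))
E
```

```text
t 8.32 p [0.527  0.0436 0.1075] F [-9.6 -0.2 12.8] gap 24.9 xyaw -6.04 z [-1.4e-03 -4.0e-04 -1.0e+00]
units [-0.002  0.01  -1.626]
```

View pics/wrist4.png

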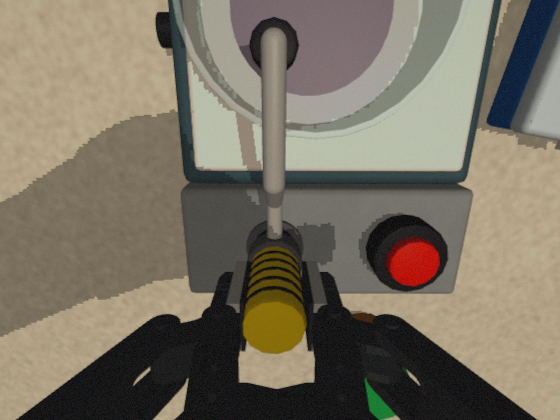

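View pics/s4c.png

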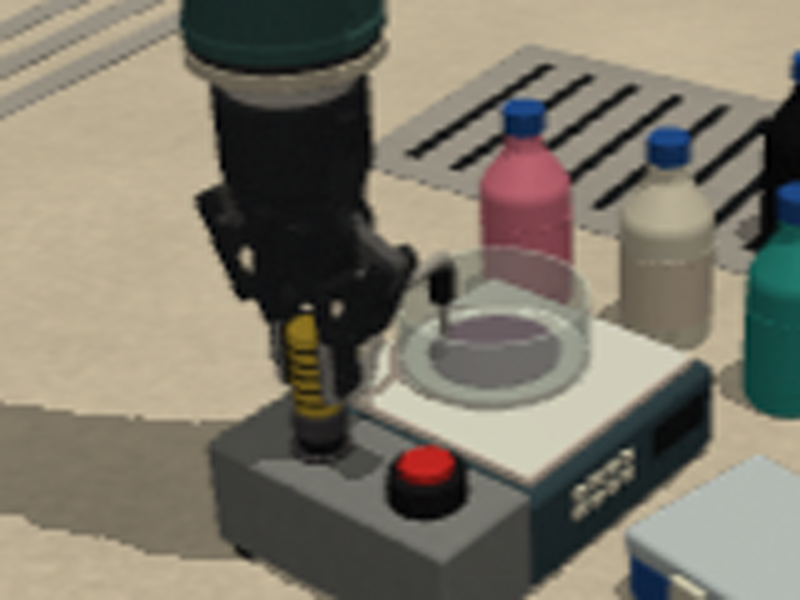

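The grip is held: 24.9 mm opening on the 26 mm grip, well centred. I'll pull up, through the first stop and close to the second.

>>> play_rows(moves=[10,0,0,-0.1,0,10,0,0,-0.15,0,10,0,0,-0.15,0,10,0,0,-0.15,0,10,0,0,-0.15,0,10,0,0,-0.1,0,10,0,0,0,0])

```text
t: 9.3
tcp_pos: [0.527, 0.0435, 0.1554]
eef_rot: [0.999, -0.053, -0.001, 0.0]
contact_force: [-5.3, 1.4, -5.2]
finger_gap: 0.291
```

>>> play_rows(moves=[10,0,0,-0.1,0,10,0,0,-0.1,0,10,0,0,-0.15,0,10,0,0,-0.15,0,10,0,0,-0.15,0,10,0,0,-0.1,0,10,0,0,-0.05,0,10,0,0,0,0])

```text
t: 10.3
tcp_pos: [0.527, 0.0434, 0.2031]
eef_rot: [0.999, -0.053, -0.001, 0.0]
contact_force: [-5.2, 0.1, -9.0]
finger_gap: 0.292
```

```bash
python3 - <<'E'
from go import *
import cv2
to([.527,.043,.2075])
c=camera("wrist");cv2.imwrite("pics/wrist5.png",c["pixels"])
c=camera("scene");a=c["pixels"][130:250,170:330];cv2.imwrite("pics/s5c.png",cv2.resize(a,None,fx=5,fy=5,interpolation=cv2.INTER_CUBIC))
E
```

```text
t 10.3 p [0.527  0.0434 0.2031] F [-5.2  0.1 -9. ] gap 25.0 xyaw -6.05 z [-1.6e-03 -1.0e-04 -1.0e+00]
units [ 0.001  0.007 -0.073]
```

View pics/wrist5.png

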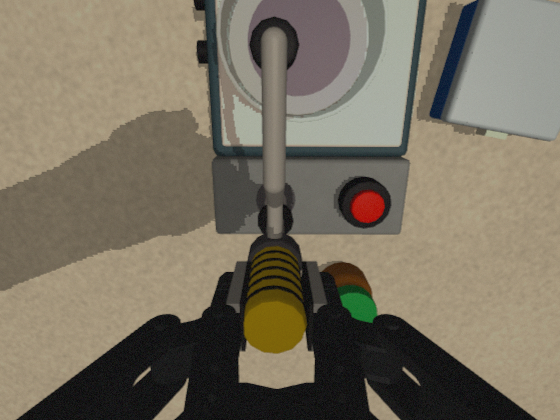

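View pics/s5c.png

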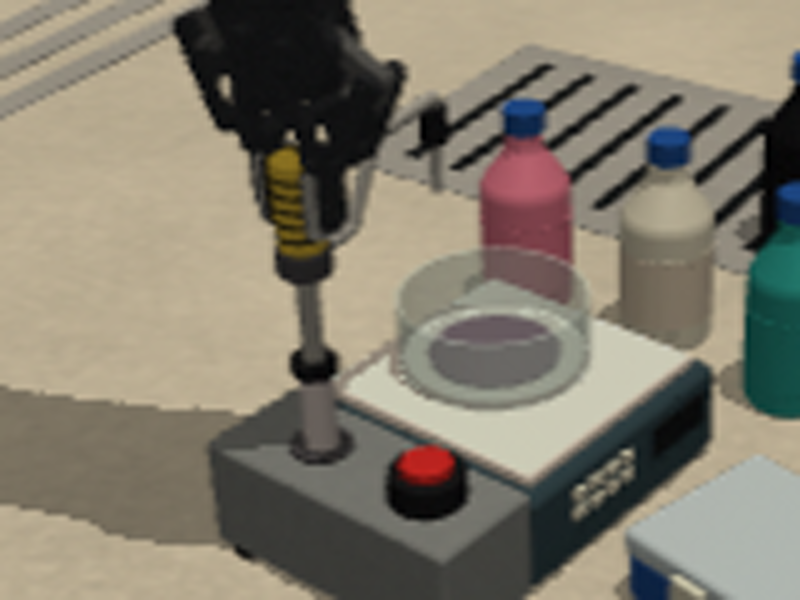

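Both tubes are out: steel above, aluminium below, with about 4 mm left to the second stop. The grip sits in the pads as before, and the probe is clear of the dish. I'll creep up to the firm end and watch the force.

>>> play_rows(moves=[10,0,0,-0.03,0,10,0,0,-0.03,0,10,0,0,0,0])

```text
t: 10.78
tcp_pos: [0.527, 0.0434, 0.2066]
eef_rot: [0.999, -0.053, -0.001, 0.0]
contact_force: [-5.4, 1.7, -9.0]
finger_gap: 0.286
```

>>> play_rows(moves=[10,0,0,-0.02,0,10,0,0,0,0])

```text
t: 11.02
tcp_pos: [0.527, 0.0434, 0.2077]
eef_rot: [0.999, -0.053, -0.001, 0.0]
contact_force: [-6.1, 2.2, -9.6]
finger_gap: 0.287
```

>>> play_rows(moves=[10,0,0,-0.02,0,10,0,0,0,0])

```text
t: 11.28
tcp_pos: [0.5267, 0.0433, 0.208]
eef_rot: [0.999, -0.053, -0.001, -0.0]
contact_force: [-2.5, 1.4, -23.5]
finger_gap: 0.286
```

The force jumped to 23.5 N with almost no further motion, so this is the second stop. I'll hold for a moment and check.

>>> play_rows(moves=[10,0,0,0,0,10,0,0,0,0,10,0,0,0,0,10,0,0,0,0,10,0,0,0,0,10,0,0,0,0,10,0,0,0,0,10,0,0,0,0])

```text
t: 12.28
tcp_pos: [0.5267, 0.0434, 0.208]
eef_rot: [0.999, -0.053, -0.001, -0.0]
contact_force: [-2.6, 1.6, -25.8]
finger_gap: 0.287
```

```bash
python3 - <<'E'
from go import *
import cv2
st()
c=camera("scene");a=c["pixels"][130:250,170:330];cv2.imwrite("pics/s6c.png",cv2.resize(a,None,fx=5,fy=5,interpolation=cv2.INTER_CUBIC))
cv2.imwrite("pics/top6.png",camera("top")["pixels"])
E
```

```text
t 12.28 p [0.5267 0.0434 0.208 ] F [ -2.6   1.6 -25.8] gap 24.5 xyaw -6.04 z [-2.8e-03  2.0e-04 -1.0e+00]
```

View pics/s6c.png

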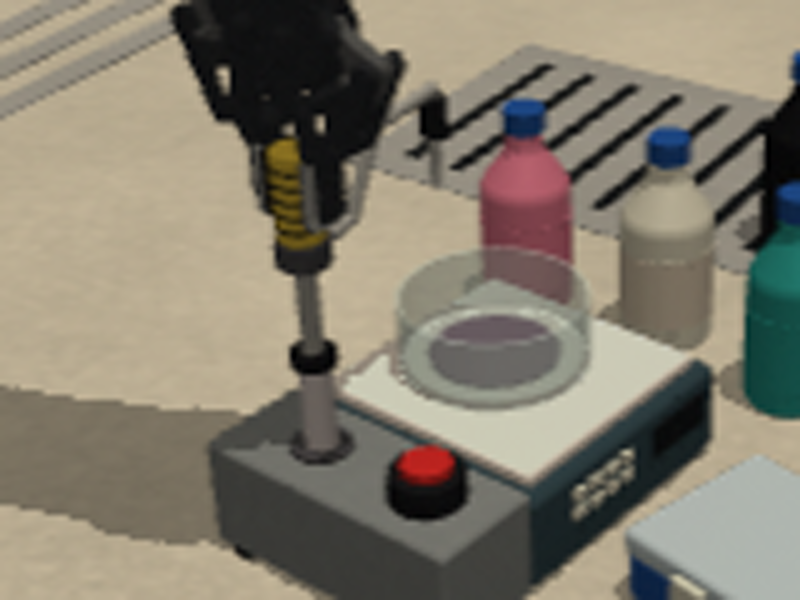

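View pics/top6.png

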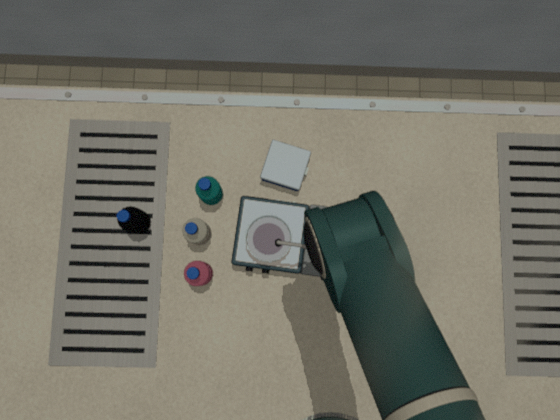

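The mast is fully out and still held, at a steady 26 N against the stop. The dish (268,240), box (286,166) and bottle (196,231) are where they started. I'm handing in.

```bash
python3 -c "
from bench import *
print(hand_in())"
```

```text
the job is handed in; nothing more can be done
None
```

The probe is lifted clear of the dish, with both mast tubes fully out and the gripper still holding the mast up. I handed the job in at about 12.4 s of the 37 s allowed.

- **Button:** I pressed it with closed fingertips until it stopped firmly at z ≈ 94 mm, its fully-in height, with about 30 N. The scene view then showed the cap sitting low in its collar.
- **Mast:** I gripped the yellow grip with the fingers closing along x and pulled straight up. The pull rose from about 5 N to 9 N after the first stop. At 100.5 mm of rise it jumped to 23–26 N with almost no further motion, which is the second stop.
- **Hold:** Over a further second the height stayed at 208.0 mm and the opening at 24.5 mm, with no slip seen.
- **Other objects:** The last pictures show the dish, bottle and wafer box where they started. The arm hid the jar in the last top view. It was last seen standing in the wrist picture taken 4 mm below the second stop, and nothing went near it.

One reading disagreed: the force showed only about 0.4 N during the button's travel, where about 3 N was expected. The final height and the pictures still show it fully in, and the mast came free.

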